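Draw up a turnbuckle clamp on a foam brick

ROBOT

A 6-joint arm with a two-finger parallel gripper is mounted at the origin on the work surface; the furniture and walls round the work are solid. World frame = base frame: x ahead of the robot, y to its left, z up, the work surface at z = 0. Lengths are in m, angles in rad, forces in N, time in s.
With the tool pointing down it reaches from about 0.3 to 0.875 m from the base axis. Payload 6.4 kg.
Tool frame: the origin (TCP) lies where the fingers leave the gripper's body, on its centre line; the fingertips stand 73 mm ahead of it and the grasp point (between the pads) lies 54 mm ahead of it; z points along the fingers, y is the line along which they close (so a half turn about z gives the same grasp; the last joint's range is limited). The gripper opens to 85 mm and grips with 20 to 120 N. Pads are 22 mm wide; open, the fingers measure 114 mm over their backs; the gripper's body (76 mm by 85 mm) begins 54 mm behind the grasp point. The pads swing forward as they close: fully open they stand 13 mm farther back than shut.
Start: joints at [-1.479, 0.181, 1.607, -0, 1.354, -0.206], TCP at [0.169, -0.55, 0.304] pointing down, gripper open.
Joint ranges: [-2.99, 2.99], [-0.89, 2.07], [0.3, 2.58], [-1.14, 4.28], [0, 2.63], [-3.12, 3.12]. Speed limits (rad/s): [2.57, 2.57, 3.01, 3.14, 3.14, 3.14].

INTERFACE

Orientations are given as a unit quaternion [w, x, y, z].
In Python, from bench import ctrl gives the robot as it stands.
- The arm moves only by the tool carry_out, never from a script. Its argument "steps" is one flat list of numbers, 7 for each row, row after row: the shift along the tool's x, y, z in m, then the turn, a rotation vector about the tool's x, y, z in rad, then the opening, from 0 (shut) to 1 (fully open). In form: [dx, dy, dz, wx, wy, wz, claw, dx, dy, dz, wx, wy, wz, claw, ...]. A call has 1 to 20 rows; each row is the pose to reach, as a shift and turn from the pose commanded when the call began, along the tool's axes at that moment; what a row does not reach only later rows make up. A row lasts 1/10 s, in which the tool goes at most 50 mm and 8.59 degrees, less where a joint would pass 70% of its speed; a pose out of reach is approached as far as the arm can. A call with a gripper value outside its range is refused whole. The fingers move at their own pace and stop on an object; the grip force is fixed at half the most. Time passes only in rows, so rows that repeat a pose let the fingers close. It gives the time, the measured TCP pose, the force, the opening and the grip force at its end, in the units of the state.
- ctrl.get_obs(): the state, without advancing time (a new reading comes with each control period).
- ctrl.camera(name): name is "side" or "top"; returns the picture (480x640x3 uint8, red, green, blue); there is no depth.
- ctrl.camera_params(name): a dict with "vertical_fov" (degrees; the focal length in pixels is half the picture's height over the tangent of half this angle, whatever the lens; pixels are square), "cx", "cy" (the principal point, pixels), "k1" (the pictures are not rectified: a ray, as slopes to the right and down, at radius r is drawn at 1 + k1 r^2 times it, then the intrinsics apply), "cam_to_world" (4x4, takes a point from camera to world coordinates). Camera axes: x right, y down, z forward; pixel columns grow to the right and rows downward; lengths in m; the calibration is good to about 2 mm. A picture is of the moment at which its call begins. camera_params takes no time and is no camera call.
- ctrl.hand_in(): hands the job in; it is judged then, once.
The state is a dict: "time_s": time; "q": joint angles; "dq": joint speeds; "joint_efforts": joint torques, N m; "eef_pos": TCP position; "eef_rot": TCP orientation; "wrist_force": force on the tool from outside, world axes, zero at the start; "torque": the same for the moment, N m; "opening": opening from 0.0 (shut) to 1.0 (fully open); "grasp_force": force on a finger pad.
Only numpy, scipy, OpenCV 4.12 (cv2) and the standard library are available. Lean on these libraries where they do the work, as an engineer would, in place of code of your own. Each camera call takes 0.05 s, during which the arm holds its last target. There are 200 camera calls.

TASK

The green floral-foam brick lies loose on the bed of the small bench clamp. Turn the turnbuckle by its spokes so that both jaws draw in together, until the sprung rubber pads have been pushed back flush into both jaws and the turnbuckle comes up solid; stop there without forcing it, so that the brick is not crushed. Leave the brick held flat on the bed and do not disturb the things standing about.

Things in the scene. Friction and masses are not known exactly. Their poses are not given: they have to be found in the camera images.
- clamp: Bench clamp fixed to the table: plywood board 165 x 236 x 12 mm (x -80 to 85, y -118 to 118 mm) with two aluminium jaws joined by a steel turnbuckle. Origin: on the table under the board. x runs from the turnbuckle to the brick, roughly away from the robot; y along the turnbuckle's axis, in which the jaws slide. All but the spokes is under 100 mm high.
- hub (a point): Middle of the turnbuckle, on its axis, 80 mm above the table, at (-50, 0, 80) mm in the clamp's frame; axes as the clamp's, it does not turn. The turnbuckle is a steel tube 68 mm long, 30 mm across, its middle collar 37 mm across and 22 mm wide.
- spoke (a point): Centre of the black end ball (16 mm across) of one of four like spokes, the one that points up at angle 0; turns with the turnbuckle. The spokes are steel rods 10 mm thick, 90 degrees apart, standing from the collar in the clamp's x-z plane through the hub; ball centres lie 54 mm from the axis, outermost points 62 mm. Not slippery: a push that does not follow its arc wedges.
- turnbuckle (a joint): Turnbuckle angle, rad, about clamp +y; starts at 0 to 1.5. Growing, its top moves to clamp +x (away from the robot) and each jaw draws in 3 mm per rad. At 0 a spoke points straight up. It turns stiffly (0.13 N m; up to 0.23 while pads yield), stays where left, and goes solid when the pads are flush (forced on past that, it springs back a little).
- jaw_left: Aluminium jaw on clamp +y side, 16 mm thick, 59 mm above the table by the brick, 97 mm at the turnbuckle. Origin: on its inner face at clamp x = 0, z = 12 mm; 66 mm from the clamp's middle at angle 0. Its sprung rubber pad, 66 x 32 mm at clamp x = 50 mm, stands 6 mm proud toward the brick, yields from 7 N and is flush at 16 N.
- jaw_right: The same jaw and pad, mirrored, on the clamp's -y side.
- foam_brick: Green floral-foam brick, 62 (x) x 100 (y) x 45 mm (z), stiff, about 30 g; origin at the middle of its underside. It lies loose on the bed with its 100 mm length roughly along the clamp's y axis; the jaws bear on its two small end faces.
- bed (a point): Middle of the bed between the pads, on the board's top, 12 mm above the table, at (50, 0, 12) mm in the clamp's frame.
- clay_pot: Small terracotta pot, 64 mm across, 50 mm high, a bystander; origin at the middle of its underside.
- vase: Green glass bud vase, 48 mm across, 150 mm high, a bystander; origin at the middle of its underside.
- ribbon: Spool of gold ribbon lying flat, 68 x 60 x 22 mm, a bystander; origin at the middle of its underside.
Mind the look-alikes: they are no part of the job. Leave any blue or purple look-alike of the foam_brick alone.

How it is judged:
On the way:
1. both jaws touch the brick (contact force between each of jaw_left, jaw_right and foam_brick above 3 N), for 0.1 s.
At the end, for the whole second after the job is handed in: Each jaw presses the brick with over 13.5 N (pads flush or within 2 mm of it), held by the turnbuckle alone; the brick rests flat on the bed (underside within 4 mm, tilt under 4 degrees), square to the jaws within 2.8 degrees and within 15 mm of the bed's middle (contact force between each of jaw_left, jaw_right and foam_brick above 13.5 N and horizontal distance between foam_brick and bed below 0.015 m and z of foam_brick in the frame of bed below 0.004 m and angle between foam_brick's own z axis and vertical below 0.07 rad and angle between the y axis of foam_brick and the y axis of clamp, either way round below 0.05 rad and linear speed of foam_brick below 0.01 m/s); the robot touches nothing.
It fails at once if the brick is crushed: a jaw presses on it with more than 200 N (contact force between any of jaw_left, jaw_right and foam_brick above 200 N).
It fails at once if the clay pot is moved more than 20 mm (distance of clay_pot from where it was at the start of the episode above 0.02 m).
It fails at once if the vase is moved more than 20 mm (distance of vase from where it was at the start of the episode above 0.02 m).
It fails at once if the ribbon spool is moved more than 20 mm (distance of ribbon from where it was at the start of the episode above 0.02 m).
It also fails if it takes over 64 s, if anything falls off the work surface, if the arm or the gripper's body presses on something with over 40 N, if the wrist force passes 120 N, or if a joint passes its speed limit or range.

## Working session

There is one attempt and no reset: what is moved stays moved. The work goes in short steps, Python scripts to look and compute and a tool call to move; the robot and the scene stay as the last step left them, time stands still between calls to the robot, and variables do not carry over. Pictures are saved under pics/ and viewed, at most 10 in all, crops included, and the job is handed in when it is done.

Besides the shell and the picture viewer there is one more tool, called after ">>>" in YAML: its name, and indented under it one key for each argument. carry_out: Moves the arm, as the interface text tells. Its arguments: {"type":"object","properties":{"steps":{"type":"array"}},"required":["steps"]}

```bash
mkdir -p pics; ls; python3 - <<'E'
from bench import ctrl
import cv2
for n in("side","top"):
    cv2.imwrite(f"pics/{n}0.png",ctrl.camera(n)[:,:,::-1]); p=ctrl.camera_params(n); print(n,p)
o=ctrl.get_obs(); print(o)
E
```

```text
pics
side {'vertical_fov': 57.385063112044215, 'cx': 318.86814338015563, 'cy': 236.69310256559265, 'k1': -0.05526538488291789, 'cam_to_world': array([[-0.97455803, -0.12452358,  0.18636129,  0.30072391],
       [-0.22398641,  0.51077162, -0.83002557,  0.79301542],
       [ 0.0081697 , -0.85065048, -0.52566817,  0.62956259],
       [ 0.        ,  0.        ,  0.        ,  1.        ]])}
top {'vertical_fov': 46.01182512899275, 'cx': 317.5419052959637, 'cy': 247.8009051038778, 'k1': -0.0948698899076291, 'cam_to_world': array([[-5.11023170e-04, -9.89048291e-01,  1.47591386e-01,
         2.51210506e-01],
       [-9.99985740e-01,  1.28998907e-03,  5.18218319e-03,
         4.49630568e-03],
       [-5.31582071e-03, -1.47586633e-01, -9.89034847e-01,
         1.54895209e+00],
       [ 0.00000000e+00,  0.00000000e+00,  0.00000000e+00,
         1.00000000e+00]])}
{'time_s': 0.1, 'q': array([-1.47929606e+00,  1.81456926e-01,  1.60791740e+00, -5.18273728e-06,
        1.35381271e+00, -2.06299879e-01]), 'dq': array([-0.00052339, -0.00207889, -0.00131491, -0.00085858, -0.00076559,
       -0.00047423]), 'joint_efforts': array([-3.25734106e-05, -4.45880878e+01, -3.52240813e+01, -2.60608840e-04,
        4.16281502e-03, -1.92200321e-05]), 'eef_pos': array([ 0.16869436, -0.54928827,  0.30307514]), 'eef_rot': array([-7.96023555e-04,  9.88934454e-01,  1.48350972e-01,  4.32075122e-05]), 'wrist_force': array([-0.33649242,  0.49578641,  0.50896352]), 'torque': array([-0.00323132, -0.00436358,  0.01242434]), 'grasp_force': 0.0, 'opening': 1.0021112981473033}
```

View pics/side0.png

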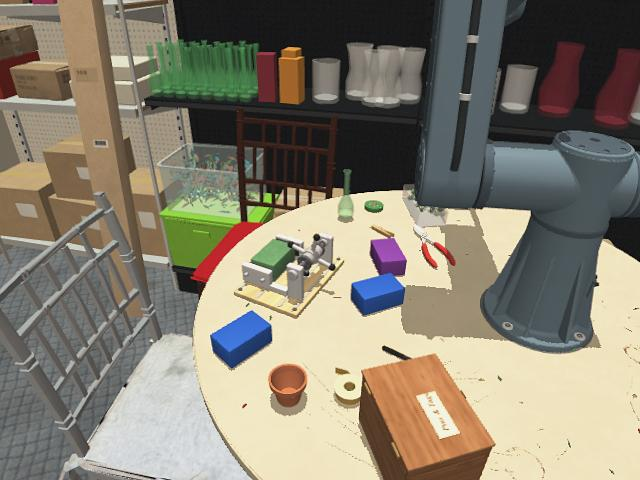

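View pics/top0.png

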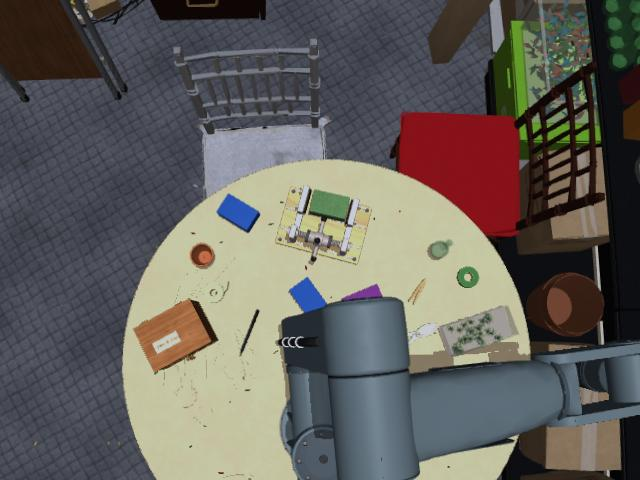

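The side picture shows the clamp at about (290,272) with the green brick at (273,257). The top picture shows the clamp at (322,225), the brick at (330,205) and the turnbuckle at (318,240).

Look-alikes: blue bricks at side (377,294) and (241,338), and a purple one at (388,256). I choose the green one in the clamp. The pot is at side (288,385), the vase at (346,200) and the ribbon at (348,387).

```bash
python3 - <<'E'
import cv2,numpy as np
s=cv2.imread("pics/side0.png")[215:320,225:355]; t=cv2.imread("pics/top0.png")[175:275,262:382]
a=cv2.resize(s,None,fx=6,fy=5.7,interpolation=cv2.INTER_CUBIC)
cv2.imwrite("pics/side0c.png",cv2.resize(s,(780,630),interpolation=cv2.INTER_CUBIC)[:600]);cv2.imwrite("pics/top0c.png",cv2.resize(t,(720,600),interpolation=cv2.INTER_CUBIC))
E
```

```text
(no output)
```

View pics/side0c.png

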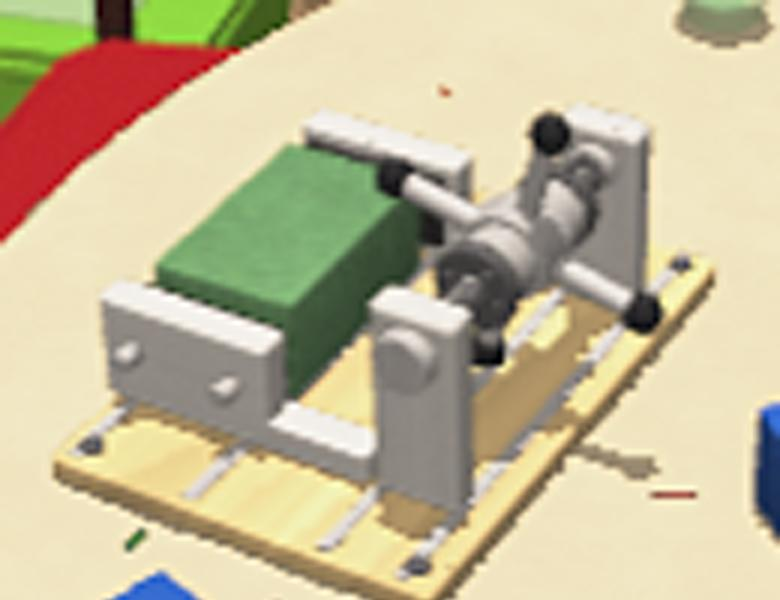

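View pics/top0c.png

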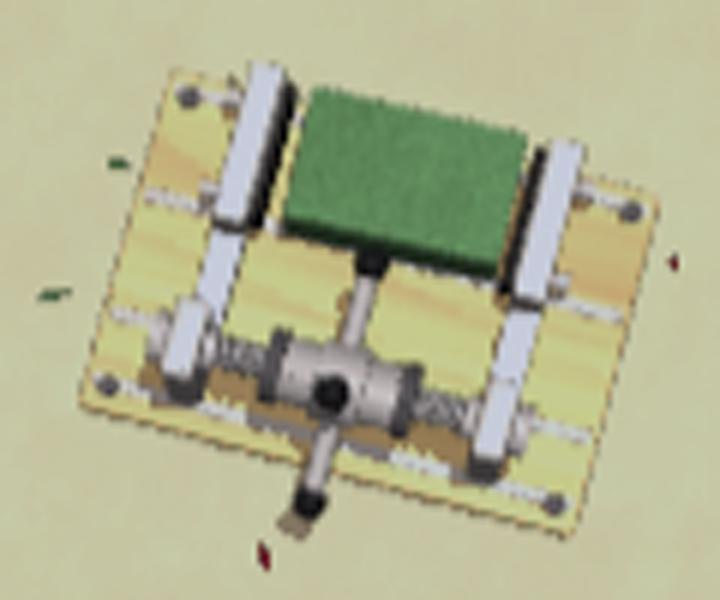

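The crops confirm the choice: the green brick is between the jaws. In the top crop the balls are at (371,262), (331,393) and (310,502). In the side crop they are at (550,133), (397,180), (645,310) and (490,350). I fit the pose from these and the board corners.

```bash
cat >h.py <<'E'
import numpy as np
from bench import ctrl
from scipy.spatial.transform import Rotation as R
def proj(n,P):
    p=ctrl.camera_params(n);T=p["cam_to_world"];c=(np.asarray(P)-T[:3,3])@T[:3,:3]
    s=c[:,:2]/c[:,2:];f=240/np.tan(np.radians(p["vertical_fov"])/2)
    return s*(1+p["k1"]*(s**2).sum(1,keepdims=True))*f+[p["cx"],p["cy"]]
def clamp(x,y,a,P):
    P=np.asarray(P,float);c,s=np.cos(a),np.sin(a)
    return np.c_[x+c*P[:,0]-s*P[:,1],y+s*P[:,0]+c*P[:,1],P[:,2]]
def ball(th,k=0): # spoke k at th+k*90deg
    t=th+k*np.pi/2; return [-.05+.054*np.sin(t),0,.08+.054*np.cos(t)]
E
python3 - <<'E'
from h import *
from scipy.optimize import least_squares
tc=np.array([[172,70],[660,195],[572,535],[80,403]])/6+[262,175]
tb=np.array([[371,262],[331,393],[310,502]])/6+[262,175]
sb=np.array([[397,180],[550,133],[645,310],[490,350]])/6+[225,215]
C=[[.085,.118,.012],[.085,-.118,.012],[-.08,-.118,.012],[-.08,.118,.012]]
br=np.array([[317,88],[527,135],[497,265],[288,218]])/6+[262,175]
B=np.array([[.031,.05],[.031,-.05],[-.031,-.05],[-.031,.05]])
def f(v,parts=False):
    x,y,a,th=v
    b=lambda ks:[ball(th,k) for k in ks]
    r=[proj("top",clamp(x,y,a,C))-tc,proj("top",clamp(x,y,a,b([1,0,3])))-tb,proj("side",clamp(x,y,a,b([1,0,3,2])))-sb]
    return np.vstack(r) if parts else np.vstack(r).ravel()
for t0 in(.2,.7,1.2,-.3):
    s=least_squares(f,[.5,0,0,t0]);print(s.x,s.cost)
    if t0==.2: print(f(s.x,1).round(1))
x,y,a,th=s.x
g=lambda v:(proj("top",np.c_[clamp(v[0],v[1],v[2],np.c_[B,0*B[:,:1]+.057])])-br).ravel()
s2=least_squares(g,[.6,0,a]);print(s2.x,s2.cost,"bed",clamp(x,y,a,[[.05,0,.012]]),"hub",clamp(x,y,a,[[-.05,0,.08]]))
E
```

```text
[ 0.54201693 -0.00415077 -0.26034425 -0.23427806] 1.0216599080585802
[[-0.1 -0.3]
 [ 0.4 -0. ]
 [ 0.4  0.3]
 [-0.6  0.5]
 [ 0.1  0.5]
 [ 0.4 -0.1]
 [ 0.1  0.1]
 [-0.3  0.1]
 [-0.3  0.1]
 [-0.2  0.5]
 [-0.1  0. ]]
[ 0.54201693 -0.00415077 -0.26034425 -0.23427806] 1.0216599080586042
[ 0.54201693 -0.00415077 -0.26034425 -0.23427806] 1.0216599080585833
[ 0.54201693 -0.00415077 -0.26034425 -0.23427806] 1.0216599080586268
[ 0.59242454 -0.02102531 -0.22595715] 0.7825527319657632 bed [[ 0.590332   -0.01702143  0.012     ]] hub [[0.49370186 0.00871989 0.08      ]]
```

```bash
cat >>h.py <<'E'
X,Y,A=0.54202,-0.00415,-0.26034
HUB=clamp(X,Y,A,[[-.05,0,.08]])[0]
def target(al,L): # tool along the spoke at angle al (deg), TCP L m from hub axis; tool y = -clamp y
    t=np.radians(al);xc=np.array([np.cos(A),np.sin(A),0]);zc=np.array([0,0,1.]);yc=np.cross(zc,xc)
    r=np.sin(t)*xc+np.cos(t)*zc
    return HUB+L*r,R.from_matrix(np.c_[np.cross(-yc,-r),-yc,-r])
def here():
    o=ctrl.get_obs();q=o["eef_rot"];return o["eef_pos"],R.from_quat([*q[1:],q[0]]),o
def rel(al,L):
    p,r,o=here();P,Q=target(al,L);return np.r_[r.inv().apply(P-p),(r.inv()*Q).as_rotvec()].round(4)
def where():
    p,r,o=here();xc=np.array([np.cos(A),np.sin(A),0]);d=p-HUB;z=-r.as_matrix()[:,2]
    print("t",o["time_s"],"ang",np.degrees(np.arctan2(d@xc,d[2])),"L",np.hypot(d@xc,d[2]),"y",d@[-xc[1],xc[0],0],"tool ang",np.degrees(np.arctan2(z@xc,z[2])),"open",o["opening"],"F",o["wrist_force"],"q",o["q"].round(2))
E
python3 -c "
from h import *
where();print(rel(-13.4,.248))"
```

```text
t 0.1 ang -37.3786179300029 L 0.2807243465332435 y -0.6228658978845358 tool ang 0.03175430722511085 open 1.0021112981473033 F [-0.33649242  0.49578641  0.50896352] q [-1.48  0.18  1.61 -0.    1.35 -0.21]
[ 0.4257 -0.4685 -0.0173 -0.0669  0.2279  0.5554]
```

>>> carry_out:
  steps: [0.426, -0.469, -0.017, -0.067, 0.228, 0.555, 0.45, 0.426, -0.469, -0.017, -0.067, 0.228, 0.555, 0.45, 0.426, -0.469, -0.017, -0.067, 0.228, 0.555, 0.45, 0.426, -0.469, -0.017, -0.067, 0.228, 0.555, 0.45, 0.426, -0.469, -0.017, -0.067, 0.228, 0.555, 0.45, 0.426, -0.469, -0.017, -0.067, 0.228, 0.555, 0.45, 0.426, -0.469, -0.017, -0.067, 0.228, 0.555, 0.45, 0.426, -0.469, -0.017, -0.067, 0.228, 0.555, 0.45, 0.426, -0.469, -0.017, -0.067, 0.228, 0.555, 0.45, 0.426, -0.469, -0.017, -0.067, 0.228, 0.555, 0.45, 0.426, -0.469, -0.017, -0.067, 0.228, 0.555, 0.45, 0.426, -0.469, -0.017, -0.067, 0.228, 0.555, 0.45, 0.426, -0.469, -0.017, -0.067, 0.228, 0.555, 0.45, 0.426, -0.469, -0.017, -0.067, 0.228, 0.555, 0.45, 0.426, -0.469, -0.017, -0.067, 0.228, 0.555, 0.45, 0.426, -0.469, -0.017, -0.067, 0.228, 0.555, 0.45, 0.426, -0.469, -0.017, -0.067, 0.228, 0.555, 0.45, 0.426, -0.469, -0.017, -0.067, 0.228, 0.555, 0.45]

```text
time_s: 1.9
eef_pos: [0.4382, 0.0225, 0.3209]
eef_rot: [0.016, 0.985, -0.13, 0.116]
wrist_force: [0.6, -0.6, 0.1]
opening: 0.453
grasp_force: 0.0
```

```bash
python3 -c "
from h import *
where();print(rel(-13.4,.248),rel(-13.4,.107))"
```

```text
t 1.9 ang -13.356284799387014 L 0.24758964484447052 y -0.0010117415421776036 tool ang -13.447773229815665 open 0.4527940249090485 F [ 0.58989746 -0.60391344  0.12409088] q [-0.21 -0.29  2.03 -0.01  1.16  1.62]
[-0.0002 -0.001  -0.0004  0.0022 -0.0008 -0.0017] [-0.0003 -0.0013  0.1406  0.0022 -0.0008 -0.0017]
```

>>> carry_out:
  steps: [0, -0.001, 0.04, 0, 0, 0, 0.45, 0, -0.001, 0.08, 0, 0, 0, 0.45, 0, -0.001, 0.105, 0, 0, 0, 0.45, 0, -0.001, 0.125, 0, 0, 0, 0.45, 0, -0.001, 0.141, 0, 0, 0, 0.45, 0, -0.001, 0.141, 0, 0, 0, 0.45]

```text
time_s: 2.5
eef_pos: [0.469, 0.0152, 0.1816]
eef_rot: [0.016, 0.985, -0.13, 0.114]
wrist_force: [-0.5, -0.3, 0.3]
opening: 0.448
grasp_force: 0.0
```

```bash
python3 - <<'E'
from h import *
import cv2
where()
a=cv2.resize(ctrl.camera("side")[:,:,::-1][190:310,230:350],(600,600),interpolation=cv2.INTER_CUBIC)
cv2.imwrite("pics/g1.png",a)
E
```

```text
t 2.5 ang -14.12699359417036 L 0.10476688341712621 y -6.209870111144596e-05 tool ang -13.182271399303593 open 0.44806130468579475 F [-0.49359574 -0.33219849  0.28542058] q [-0.21 -0.01  2.1  -0.02  0.82  1.63]
```

View pics/g1.png

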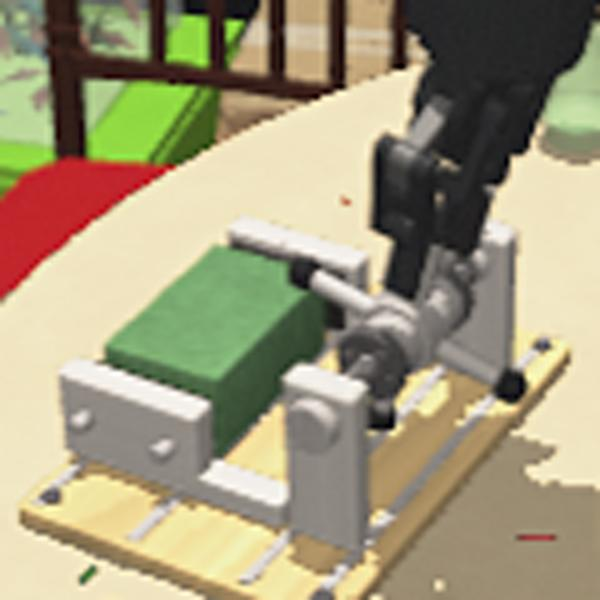

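The crop shows the open fingers at (400,230) straddling the upper spoke, with clear room to the jaws. Next I close.

>>> carry_out:
  steps: [0, 0, 0, 0, 0, 0, 0, 0, 0, 0, 0, 0, 0, 0, 0, 0, 0, 0, 0, 0, 0, 0, 0, 0, 0, 0, 0, 0, 0, 0, 0, 0, 0, 0, 0]

```text
time_s: 3.05
eef_pos: [0.4709, 0.0167, 0.1851]
eef_rot: [0.015, 0.985, -0.129, 0.117]
wrist_force: [1.0, 5.3, -0.3]
opening: 0.144
grasp_force: 58.4
```

```bash
python3 -c "
from h import *
where()
L=.106
for d in range(6,67,6):
    print(d,(L*np.sin(np.radians(d))).round(4),(L*(1-np.cos(np.radians(d)))).round(4),-np.radians(d).round(4))"
```

```text
t 3.05 ang -12.881738479984627 L 0.10786393326262617 y 0.0018564865991738749 tool ang -13.590300331318138 open 0.14409806906696682 F [ 0.95652855  5.28582968 -0.27421774] q [-0.21 -0.02  2.1  -0.02  0.82  1.63]
6 0.0111 0.0006 -0.1047
12 0.022 0.0023 -0.2094
18 0.0328 0.0052 -0.3142
24 0.0431 0.0092 -0.4189
30 0.053 0.0142 -0.5236
36 0.0623 0.0202 -0.6283
42 0.0709 0.0272 -0.733
48 0.0788 0.0351 -0.8378
54 0.0858 0.0437 -0.9425
60 0.0918 0.053 -1.0472
66 0.0968 0.0629 -1.1519
```

>>> carry_out:
  steps: [0.0056, 0, 0.0002, 0, -0.0524, 0, 0, 0.0112, 0, 0.0006, 0, -0.1047, 0, 0, 0.0168, 0, 0.0013, 0, -0.1571, 0, 0, 0.0222, 0, 0.0023, 0, -0.2094, 0, 0, 0.0277, 0, 0.0036, 0, -0.2618, 0, 0, 0.0331, 0, 0.0052, 0, -0.3142, 0, 0, 0.0383, 0, 0.0071, 0, -0.3665, 0, 0, 0.0435, 0, 0.0093, 0, -0.4189, 0, 0, 0.0435, 0, 0.0093, 0, -0.4189, 0, 0]

```text
time_s: 3.95
eef_pos: [0.5148, 0.005, 0.1861]
eef_rot: [-0.012, 0.987, -0.129, -0.091]
wrist_force: [1.7, 5.7, 3.0]
opening: 0.143
grasp_force: 59.5
```

```bash
python3 -c "
from h import *
where()"
```

```text
t 3.95 ang 11.356066175320413 L 0.10822708328001004 y 0.0018351374715345169 tool ang 10.512395652591257 open 0.14308183370138086 F [1.65997036 5.72368536 2.99681848] q [-0.22  0.28  1.75  0.01  1.29  1.6 ]
```

Works with low forces. I continue 36° more.

>>> carry_out:
  steps: [0.0056, 0, 0.0002, 0, -0.0524, 0, 0, 0.0112, 0, 0.0006, 0, -0.1047, 0, 0, 0.0168, 0, 0.0013, 0, -0.1571, 0, 0, 0.0222, 0, 0.0023, 0, -0.2094, 0, 0, 0.0277, 0, 0.0036, 0, -0.2618, 0, 0, 0.0331, 0, 0.0052, 0, -0.3142, 0, 0, 0.0383, 0, 0.0071, 0, -0.3665, 0, 0, 0.0435, 0, 0.0093, 0, -0.4189, 0, 0, 0.0486, 0, 0.0117, 0, -0.4712, 0, 0, 0.0535, 0, 0.0143, 0, -0.5236, 0, 0, 0.0583, 0, 0.0172, 0, -0.576, 0, 0, 0.0629, 0, 0.0204, 0, -0.6283, 0, 0, 0.0629, 0, 0.0204, 0, -0.6283, 0, 0]

```text
time_s: 5.25
eef_pos: [0.5709, -0.01, 0.1541]
eef_rot: [-0.051, 0.911, -0.119, -0.391]
wrist_force: [4.1, 3.9, 1.9]
opening: 0.144
grasp_force: 60.4
```

```bash
python3 -c "
from h import *
where()"
```

```text
t 5.25 ang 46.98313220961175 L 0.10867299418740063 y 0.001772134492080247 tool ang 46.47898011032106 open 0.14449413154278423 F [4.12932318 3.85637142 1.91066305] q [-0.23  0.78  1.23  0.02  1.93  1.6 ]
```

>>> carry_out:
  steps: [0, 0, 0, 0, 0, 0, 0.45, 0, 0, 0, 0, 0, 0, 0.45, 0, 0, 0, 0, 0, 0, 0.45, 0, 0, -0.02, 0, 0, 0, 0.45, 0, 0, -0.05, 0, 0, 0, 0.45, 0, 0, -0.05, 0, 0, 0, 0.45]

```text
time_s: 5.85
eef_pos: [0.6069, -0.0208, 0.1907]
eef_rot: [-0.05, 0.912, -0.12, -0.389]
wrist_force: [0.9, 1.1, 0.6]
opening: 0.451
grasp_force: 0.0
```

>>> carry_out:
  steps: [-0.0207, 0, 0.0014, 0, 0.1309, 0, 0.45, -0.041, 0, 0.0054, 0, 0.2618, 0, 0.45, -0.0607, 0, 0.0121, 0, 0.3927, 0, 0.45, -0.0793, 0, 0.0212, 0, 0.5236, 0, 0.45, -0.0965, 0, 0.0328, 0, 0.6545, 0, 0.45, -0.1121, 0, 0.0464, 0, 0.7854, 0, 0.45, -0.1257, 0, 0.062, 0, 0.9163, 0, 0.45, -0.1373, 0, 0.0793, 0, 1.0472, 0, 0.45, -0.1464, 0, 0.0978, 0, 1.1781, 0, 0.45, -0.1531, 0, 0.1175, 0, 1.309, 0, 0.45, -0.1571, 0, 0.1378, 0, 1.4399, 0, 0.45, -0.1585, 0, 0.1585, 0, 1.5708, 0, 0.45, -0.1585, 0, 0.1585, 0, 1.5708, 0, 0.45, -0.1585, 0, 0.1585, 0, 1.5708, 0, 0.45]

```text
time_s: 7.25
eef_pos: [0.3872, 0.038, 0.1933]
eef_rot: [0.049, 0.922, -0.12, 0.366]
wrist_force: [0.0, -0.2, 0.7]
opening: 0.453
grasp_force: 0.0
```

```bash
python3 - <<'E'
from h import *
import cv2
where();print(rel(-43,.158),rel(-43,.107))
t=ctrl.camera("top")[:,:,::-1][175:275,262:382]; s=ctrl.camera("side")[:,:,::-1][205:315,225:355]
cv2.imwrite("pics/g2.png",np.hstack([cv2.resize(x,(400,480),interpolation=cv2.INTER_CUBIC) for x in(t,s)]))
E
```

```text
t 7.25 ang -44.265014523930994 L 0.15822499633998793 y 0.0009258210054713405 tool ang -43.31342376629362 open 0.45330307144800347 F [ 0.0011724  -0.24482669  0.65063793] q [-0.17 -0.46  2.56 -0.23  0.29  1.86]
[ 0.0035  0.0009  0.0002  0.001  -0.0055  0.002 ] [ 0.0032  0.0009  0.0512  0.001  -0.0055  0.002 ]
```

View pics/g2.png

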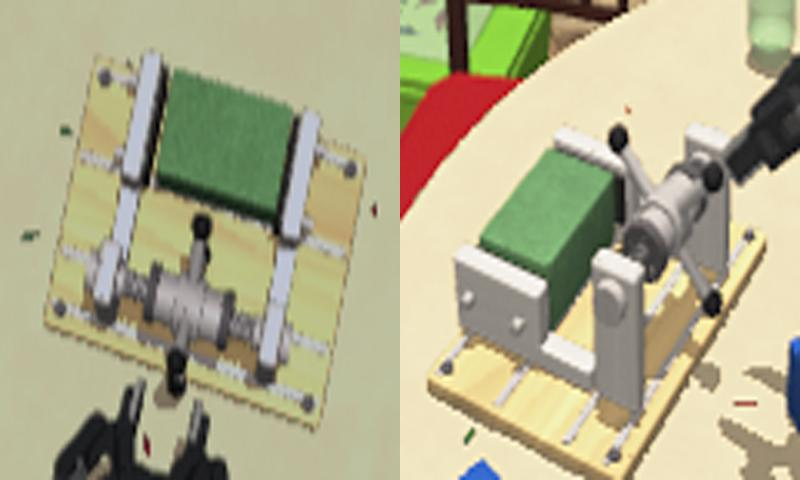

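The fingers are lined up either side of the next spoke, whose ball is at (176,358) in the left half, and the jaws have drawn in. I descend along it and grip.

>>> carry_out:
  steps: [0.003, 0.001, 0.017, 0, 0, 0, 0.45, 0.003, 0.001, 0.034, 0, 0, 0, 0.45, 0.003, 0.001, 0.05, 0, 0, 0, 0.45, 0.003, 0.001, 0.05, 0, 0, 0, 0.45, 0.003, 0.001, 0.05, 0, 0, 0, 0, 0.003, 0.001, 0.05, 0, 0, 0, 0, 0.003, 0.001, 0.05, 0, 0, 0, 0, 0.003, 0.001, 0.05, 0, 0, 0, 0, 0.003, 0.001, 0.05, 0, 0, 0, 0]

```text
time_s: 8.25
eef_pos: [0.4238, 0.0289, 0.1607]
eef_rot: [0.047, 0.921, -0.119, 0.369]
wrist_force: [18.9, 14.7, -16.9]
opening: 0.144
grasp_force: 58.4
```

```bash
python3 -c "
from h import *
where()"
```

```text
t 8.25 ang -42.00997449248648 L 0.10862480016198788 y 0.0014869689065766033 tool ang -43.67044798013228 open 0.14377958474182123 F [ 18.89756723  14.66133057 -16.93626032] q [-0.18 -0.2   2.49 -0.52  0.1   2.14]
```

>>> carry_out:
  steps: [0.0056, 0, 0.0002, 0, -0.0524, 0, 0, 0.0112, 0, 0.0006, 0, -0.1047, 0, 0, 0.0168, 0, 0.0013, 0, -0.1571, 0, 0, 0.0222, 0, 0.0023, 0, -0.2094, 0, 0, 0.0277, 0, 0.0036, 0, -0.2618, 0, 0, 0.0277, 0, 0.0036, 0, -0.2618, 0, 0]

```text
time_s: 8.85
eef_pos: [0.4464, 0.023, 0.1785]
eef_rot: [0.031, 0.961, -0.125, 0.245]
wrist_force: [-3.5, 10.3, 10.9]
opening: 0.142
grasp_force: 62.0
```

```bash
python3 -c "
from h import *
where()"
```

```text
t 8.85 ang -26.634910157075108 L 0.11023067574190011 y 0.0016301521741070059 tool ang -28.562528290363115 open 0.14191300001254023 F [-3.46005409 10.31930482 10.85983665] q [-0.2  -0.16  2.31 -0.05  0.5   1.67]
```

>>> carry_out:
  steps: [0.0056, 0, 0.0002, 0, -0.0524, 0, 0, 0.0112, 0, 0.0006, 0, -0.1047, 0, 0, 0.0168, 0, 0.0013, 0, -0.1571, 0, 0, 0.0222, 0, 0.0023, 0, -0.2094, 0, 0, 0.0277, 0, 0.0036, 0, -0.2618, 0, 0, 0.0331, 0, 0.0052, 0, -0.3142, 0, 0, 0.0383, 0, 0.0071, 0, -0.3665, 0, 0, 0.0435, 0, 0.0093, 0, -0.4189, 0, 0, 0.0486, 0, 0.0117, 0, -0.4712, 0, 0, 0.0535, 0, 0.0143, 0, -0.5236, 0, 0, 0.0583, 0, 0.0172, 0, -0.576, 0, 0, 0.0629, 0, 0.0204, 0, -0.6283, 0, 0, 0.0629, 0, 0.0204, 0, -0.6283, 0, 0]

```text
time_s: 10.15
eef_pos: [0.5091, 0.0063, 0.1897]
eef_rot: [-0.01, 0.99, -0.128, -0.065]
wrist_force: [1.0, 5.7, 6.1]
opening: 0.142
grasp_force: 61.6
```

```bash
python3 -c "
from h import *
where()"
```

```text
t 10.15 ang 8.022553934600511 L 0.1107835662049829 y 0.0016422930023320943 tool ang 7.507619497401907 open 0.14232381456228302 F [1.00589459 5.68404227 6.09717277] q [-0.23  0.24  1.79  0.01  1.24  1.6 ]
```

>>> carry_out:
  steps: [0.0056, 0, 0.0002, 0, -0.0524, 0, 0, 0.0112, 0, 0.0006, 0, -0.1047, 0, 0, 0.0168, 0, 0.0013, 0, -0.1571, 0, 0, 0.0222, 0, 0.0023, 0, -0.2094, 0, 0, 0.0277, 0, 0.0036, 0, -0.2618, 0, 0, 0.0331, 0, 0.0052, 0, -0.3142, 0, 0, 0.0383, 0, 0.0071, 0, -0.3665, 0, 0, 0.0435, 0, 0.0093, 0, -0.4189, 0, 0, 0.0486, 0, 0.0117, 0, -0.4712, 0, 0, 0.0535, 0, 0.0143, 0, -0.5236, 0, 0, 0.0583, 0, 0.0172, 0, -0.576, 0, 0, 0.0629, 0, 0.0204, 0, -0.6283, 0, 0, 0.0673, 0, 0.0238, 0, -0.6807, 0, 0, 0.0716, 0, 0.0275, 0, -0.733, 0, 0, 0.0716, 0, 0.0275, 0, -0.733, 0, 0]

```text
time_s: 11.65
eef_pos: [0.5748, -0.0112, 0.1534]
eef_rot: [-0.057, 0.901, -0.116, -0.414]
wrist_force: [6.5, 3.4, 6.8]
opening: 0.141
grasp_force: 61.8
```

```bash
python3 -c "
from h import *
where()"
```

```text
t 11.65 ang 48.66441156514897 L 0.11117721361566969 y 0.0016099227663405123 tool ang 49.380721529786925 open 0.14104125869266587 F [6.46285318 3.44728463 6.80360969] q [-0.24  0.82  1.19  0.02  1.99  1.59]
```

>>> carry_out:
  steps: [0, 0, 0, 0, 0, 0, 0.45, 0, 0, 0, 0, 0, 0, 0.45, 0, 0, 0, 0, 0, 0, 0.45, 0, 0, -0.02, 0, 0, 0, 0.45, 0, 0, -0.048, 0, 0, 0, 0.45, 0, 0, -0.048, 0, 0, 0, 0.45]

```text
time_s: 12.25
eef_pos: [0.6102, -0.0225, 0.185]
eef_rot: [-0.054, 0.901, -0.118, -0.413]
wrist_force: [0.3, 0.2, 0.5]
opening: 0.451
grasp_force: 0.0
```

>>> carry_out:
  steps: [-0.0207, 0, 0.0014, 0, 0.1309, 0, 0.45, -0.041, 0, 0.0054, 0, 0.2618, 0, 0.45, -0.0607, 0, 0.0121, 0, 0.3927, 0, 0.45, -0.0793, 0, 0.0212, 0, 0.5236, 0, 0.45, -0.0965, 0, 0.0328, 0, 0.6545, 0, 0.45, -0.1121, 0, 0.0464, 0, 0.7854, 0, 0.45, -0.1257, 0, 0.062, 0, 0.9163, 0, 0.45, -0.1373, 0, 0.0793, 0, 1.0472, 0, 0.45, -0.1464, 0, 0.0978, 0, 1.1781, 0, 0.45, -0.1531, 0, 0.1175, 0, 1.309, 0, 0.45, -0.1571, 0, 0.1378, 0, 1.4399, 0, 0.45, -0.1585, 0, 0.1585, 0, 1.5708, 0, 0.45, -0.1585, 0, 0.1585, 0, 1.5708, 0, 0.45, -0.1585, 0, 0.1585, 0, 1.5708, 0, 0.45]

```text
time_s: 13.65
eef_pos: [0.3906, 0.0362, 0.1989]
eef_rot: [0.045, 0.931, -0.121, 0.341]
wrist_force: [1.5, -1.1, 0.2]
opening: 0.448
grasp_force: 0.0
```

```bash
python3 - <<'E'
from h import *
import cv2
where();print(rel(-41.3,.109))
t=ctrl.camera("top")[:,:,::-1][175:275,262:382]; s=ctrl.camera("side")[:,:,::-1][205:315,225:355]
cv2.imwrite("pics/g3.png",np.hstack([cv2.resize(x,(400,480),interpolation=cv2.INTER_CUBIC) for x in(t,s)]))
E
```

```text
t 13.65 ang -41.89401505631432 L 0.15978132805405285 y 3.424194817907827e-06 tool ang -40.27063385241211 open 0.4478875372151771 F [ 1.52190994 -1.12041311  0.20439635] q [-0.18 -0.45  2.52 -0.15  0.38  1.77]
[ 0.0026 -0.      0.0507  0.0008  0.018   0.002 ]
```

View pics/g3.png

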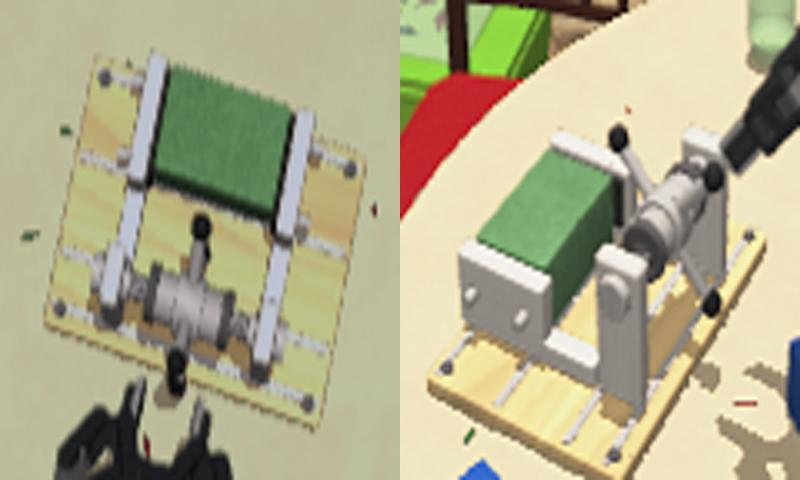

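The brick is now between both pads and square, at about (223,143) in the left half, and the spoke ball is again at (177,358) between the fingers. I grip for the last stroke.

>>> carry_out:
  steps: [0.002, 0.001, 0.017, 0, 0, 0, 0.45, 0.002, 0.001, 0.034, 0, 0, 0, 0.45, 0.002, 0.001, 0.05, 0, 0, 0, 0.45, 0.002, 0.001, 0.05, 0, 0, 0, 0.45, 0.002, 0.001, 0.05, 0, 0, 0, 0, 0.002, 0.001, 0.05, 0, 0, 0, 0, 0.002, 0.001, 0.05, 0, 0, 0, 0, 0.002, 0.001, 0.05, 0, 0, 0, 0, 0.002, 0.001, 0.05, 0, 0, 0, 0]

```text
time_s: 14.65
eef_pos: [0.4258, 0.028, 0.1648]
eef_rot: [0.044, 0.93, -0.12, 0.345]
wrist_force: [21.4, 23.6, -18.2]
opening: 0.143
grasp_force: 58.4
```

>>> carry_out:
  steps: [0.0056, 0, 0.0002, 0, -0.0524, 0, 0, 0.0112, 0, 0.0006, 0, -0.1047, 0, 0, 0.0168, 0, 0.0013, 0, -0.1571, 0, 0, 0.0222, 0, 0.0023, 0, -0.2094, 0, 0, 0.0277, 0, 0.0036, 0, -0.2618, 0, 0, 0.0277, 0, 0.0036, 0, -0.2618, 0, 0]

```text
time_s: 15.25
eef_pos: [0.4486, 0.0221, 0.1798]
eef_rot: [0.027, 0.967, -0.127, 0.219]
wrist_force: [12.0, 17.4, -10.2]
opening: 0.141
grasp_force: 61.3
```

```bash
python3 -c "
from h import *
where()"
```

```text
t 15.25 ang -25.24072841226831 L 0.11036040067278821 y 0.0013321581193019927 tool ang -25.46254319408831 open 0.14119523532380987 F [ 12.04120399  17.43749324 -10.1960793 ] q [-0.2  -0.14  2.27 -0.04  0.57  1.65]
```

>>> carry_out:
  steps: [0.0056, 0, 0.0002, 0, -0.0524, 0, 0, 0.0112, 0, 0.0006, 0, -0.1047, 0, 0, 0.0168, 0, 0.0013, 0, -0.1571, 0, 0, 0.0222, 0, 0.0023, 0, -0.2094, 0, 0, 0.0277, 0, 0.0036, 0, -0.2618, 0, 0, 0.0331, 0, 0.0052, 0, -0.3142, 0, 0, 0.0383, 0, 0.0071, 0, -0.3665, 0, 0, 0.0435, 0, 0.0093, 0, -0.4189, 0, 0, 0.0486, 0, 0.0117, 0, -0.4712, 0, 0, 0.0535, 0, 0.0143, 0, -0.5236, 0, 0, 0.0583, 0, 0.0172, 0, -0.576, 0, 0, 0.0629, 0, 0.0204, 0, -0.6283, 0, 0, 0.0629, 0, 0.0204, 0, -0.6283, 0, 0]

```text
time_s: 16.55
eef_pos: [0.5122, 0.0053, 0.1889]
eef_rot: [-0.014, 0.987, -0.129, -0.091]
wrist_force: [2.9, 9.7, 2.1]
opening: 0.144
grasp_force: 62.5
```

```bash
python3 -c "
from h import *
where()"
```

```text
t 16.55 ang 9.782270507673019 L 0.11054887958543087 y 0.0015027401123093075 tool ang 10.541846705378887 open 0.1443260943169324 F [2.85670397 9.69825181 2.07678178] q [-0.23  0.28  1.75  0.01  1.3   1.6 ]
```

>>> carry_out:
  steps: [0.0056, 0, 0.0002, 0, -0.0524, 0, 0, 0.0112, 0, 0.0006, 0, -0.1047, 0, 0, 0.0168, 0, 0.0013, 0, -0.1571, 0, 0, 0.0222, 0, 0.0023, 0, -0.2094, 0, 0, 0.0277, 0, 0.0036, 0, -0.2618, 0, 0, 0.0277, 0, 0.0036, 0, -0.2618, 0, 0]

```text
time_s: 17.15
eef_pos: [0.5384, -0.0016, 0.1808]
eef_rot: [-0.031, 0.967, -0.126, -0.218]
wrist_force: [4.3, 9.1, 5.1]
opening: 0.143
grasp_force: 62.7
```

```bash
cat >>h.py <<'E'
def mom():
    p,r,o=here();yc=np.array([-np.sin(A),np.cos(A),0])
    print("moment about hub axis: F part",np.cross(p-HUB,o["wrist_force"])@yc,"torque part",o["torque"]@yc)
E
python3 -c "
from h import *
where();mom()"
```

```text
t 17.15 ang 24.445422990557084 L 0.11069826745602439 y 0.0015218750792370802 tool ang 25.47758449754944 open 0.1426236375169552 F [4.27021716 9.09487406 5.11812922] q [-0.23  0.48  1.53  0.02  1.57  1.59]
moment about hub axis: F part -0.05455570525058252 torque part -0.15603434248516174
```

The moment is about 0.21 N·m, which fits the pads yielding. I go on in small steps.

>>> carry_out:
  steps: [0.0037, 0, 0.0001, 0, -0.0349, 0, 0, 0.0075, 0, 0.0003, 0, -0.0698, 0, 0, 0.0112, 0, 0.0006, 0, -0.1047, 0, 0, 0.0112, 0, 0.0006, 0, -0.1047, 0, 0]

```text
time_s: 17.55
eef_pos: [0.5477, -0.0041, 0.1758]
eef_rot: [-0.037, 0.955, -0.124, -0.268]
wrist_force: [4.2, 9.2, 5.7]
opening: 0.138
grasp_force: 62.8
```

```bash
python3 -c "
from h import *
where();mom()"
```

```text
t 17.55 ang 30.10057469413214 L 0.11070825324006035 y 0.001523801032898096 tool ang 31.419584753207506 open 0.13828798128408026 F [4.24903344 9.18344589 5.7157863 ] q [-0.23  0.56  1.45  0.02  1.68  1.59]
moment about hub axis: F part -0.15051195016048824 torque part -0.08244745810134106
```

>>> carry_out:
  steps: [0.0019, 0, 0, 0, -0.0175, 0, 0, 0.0037, 0, 0.0001, 0, -0.0349, 0, 0, 0.0056, 0, 0.0002, 0, -0.0524, 0, 0, 0.0056, 0, 0.0002, 0, -0.0524, 0, 0]

```text
time_s: 17.95
eef_pos: [0.5521, -0.0052, 0.173]
eef_rot: [-0.04, 0.947, -0.123, -0.293]
wrist_force: [2.5, 8.9, 5.4]
opening: 0.142
grasp_force: 62.8
```

```bash
python3 -c "
from h import *
where();mom()"
```

```text
t 17.95 ang 32.84060722296139 L 0.1107046598230186 y 0.0015439693425416765 tool ang 34.37489514816966 open 0.14161658544388997 F [2.47938962 8.88408532 5.43707085] q [-0.23  0.6   1.41  0.02  1.73  1.59]
moment about hub axis: F part -0.3162796436439894 torque part 0.034520192029544775
```

>>> carry_out:
  steps: [0.0019, 0, 0, 0, -0.0175, 0, 0, 0.0037, 0, 0.0001, 0, -0.0349, 0, 0, 0.0037, 0, 0.0001, 0, -0.0349, 0, 0]

```text
time_s: 18.25
eef_pos: [0.5551, -0.006, 0.171]
eef_rot: [-0.042, 0.942, -0.122, -0.309]
wrist_force: [4.1, 8.0, 6.3]
opening: 0.143
grasp_force: 62.8
```

```bash
python3 -c "
from h import *
where();mom()"
```

```text
t 18.25 ang 34.73795501997398 L 0.11070561980970178 y 0.0015483019940027525 tool ang 36.361047396272525 open 0.14264955442087474 F [4.07330883 8.00150304 6.27811916] q [-0.23  0.63  1.38  0.02  1.76  1.59]
moment about hub axis: F part -0.2253378777991962 torque part -0.022487504875989814
```

>>> carry_out:
  steps: [0.0019, 0, 0, 0, -0.0175, 0, 0, 0.0037, 0, 0.0001, 0, -0.0349, 0, 0, 0.0037, 0, 0.0001, 0, -0.0349, 0, 0]

```text
time_s: 18.55
eef_pos: [0.558, -0.0068, 0.1688]
eef_rot: [-0.045, 0.937, -0.121, -0.325]
wrist_force: [4.7, 9.0, 6.6]
opening: 0.141
grasp_force: 62.9
```

```bash
python3 -c "
from h import *
where();mom()"
```

```text
t 18.55 ang 36.6571246665375 L 0.11069753926552 y 0.0015343607329320428 tool ang 38.34947293688208 open 0.1409852210385152 F [4.70051775 8.99696794 6.57176568] q [-0.23  0.66  1.35  0.02  1.8   1.59]
moment about hub axis: F part -0.23662527056157975 torque part 0.019273881226847294
```

>>> carry_out:
  steps: [0.0019, 0, 0, 0, -0.0175, 0, 0, 0.0037, 0, 0.0001, 0, -0.0349, 0, 0, 0.0037, 0, 0.0001, 0, -0.0349, 0, 0]

```text
time_s: 18.85
eef_pos: [0.5608, -0.0076, 0.1665]
eef_rot: [-0.047, 0.931, -0.121, -0.342]
wrist_force: [5.5, 9.5, 7.3]
opening: 0.141
grasp_force: 62.9
```

```bash
python3 -c "
from h import *
where();mom()"
```

```text
t 18.85 ang 38.59265826128159 L 0.11071431798711834 y 0.001545980155911822 tool ang 40.326110938480014 open 0.14107501835875108 F [5.46031752 9.45459457 7.25655467] q [-0.23  0.69  1.33  0.02  1.83  1.59]
moment about hub axis: F part -0.2551629442817138 torque part -0.024484671357232576
```

>>> carry_out:
  steps: [0.0019, 0, 0, 0, -0.0175, 0, 0, 0.0037, 0, 0.0001, 0, -0.0349, 0, 0, 0.0037, 0, 0.0001, 0, -0.0349, 0, 0]

```text
time_s: 19.15
eef_pos: [0.5635, -0.0083, 0.1642]
eef_rot: [-0.049, 0.925, -0.12, -0.358]
wrist_force: [5.6, 8.9, 7.6]
opening: 0.137
grasp_force: 63.0
```

```bash
python3 -c "
from h import *
where();mom()"
```

```text
t 19.15 ang 40.43169892978801 L 0.11067629655484917 y 0.0015429040164149038 tool ang 42.33839164823493 open 0.13686217225535474 F [5.58758829 8.90516557 7.61426892] q [-0.23  0.72  1.3   0.02  1.87  1.59]
moment about hub axis: F part -0.2847876753306423 torque part 0.10700747894608029
```

```bash
python3 - <<'E'
from h import *
import cv2
s=ctrl.camera("side")[:,:,::-1][205:310,225:355]
cv2.imwrite("pics/g4.png",cv2.resize(s,(740,598),interpolation=cv2.INTER_CUBIC))
for sp in(36,40,44):print(sp,((proj("side",clamp(X,Y,A,[ball(np.radians(sp),k) for k in range(4)]))-[225,205])*740/130).round(0).tolist())
E
```

```text
36 [[419.0, 174.0], [397.0, 326.0], [562.0, 403.0], [593.0, 252.0]]
40 [[413.0, 178.0], [402.0, 333.0], [568.0, 400.0], [587.0, 243.0]]
44 [[406.0, 181.0], [407.0, 341.0], [575.0, 397.0], [581.0, 235.0]]
```

View pics/g4.png

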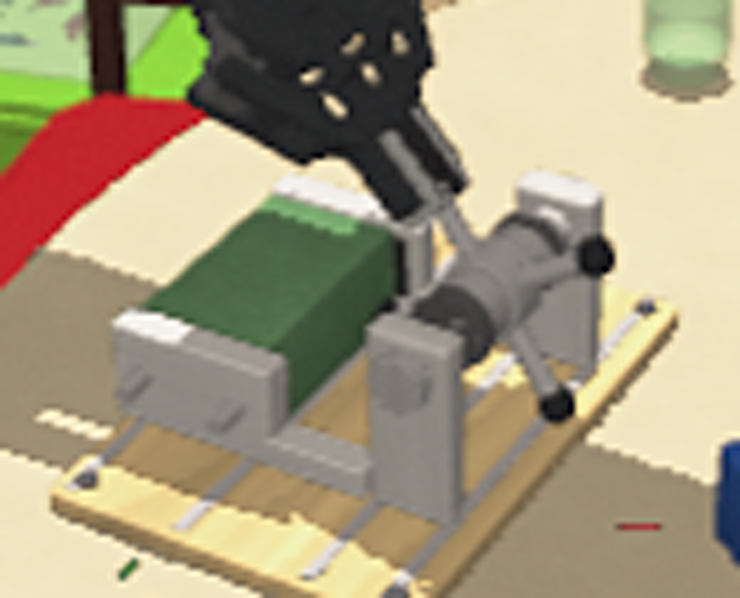

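The hand is at 40°, but the balls at (596,255) and (557,404) put the spoke at about 35°. Flush is at 35.6°, so the turnbuckle has stopped turning and the grip is slipping on the ball. The pads look flush, so I release and back off along the spoke.

>>> carry_out:
  steps: [0, 0, 0, 0, 0, 0, 0.45, 0, 0, 0, 0, 0, 0, 0.45, 0, 0, 0, 0, 0, 0, 0.45, 0, 0, -0.02, 0, 0, 0, 0.45, 0, 0, -0.05, 0, 0, 0, 0.45, 0, 0, -0.09, 0, 0, 0, 0.45, 0, 0, -0.13, 0, 0, 0, 0.45, 0, 0, -0.13, 0, 0, 0, 0.45]

```text
time_s: 20.0
eef_pos: [0.6497, -0.0344, 0.2616]
eef_rot: [-0.046, 0.926, -0.122, -0.355]
wrist_force: [-0.7, 0.1, 0.3]
opening: 0.444
grasp_force: 0.0
```

```bash
python3 - <<'E'
from h import *
import cv2
where()
s=ctrl.camera("side")[:,:,::-1][205:310,225:355]
cv2.imwrite("pics/g5.png",cv2.resize(s,(740,598),interpolation=cv2.INTER_CUBIC))
E
```

```text
t 20.0 ang 41.70156235395905 L 0.24323135754147993 y -0.001511977968262559 tool ang 42.01122209920754 open 0.4444991672442801 F [-0.66909644  0.06693342  0.29961959] q [-0.24  0.8   0.95  0.02  2.13  1.6 ]
```

View pics/g5.png

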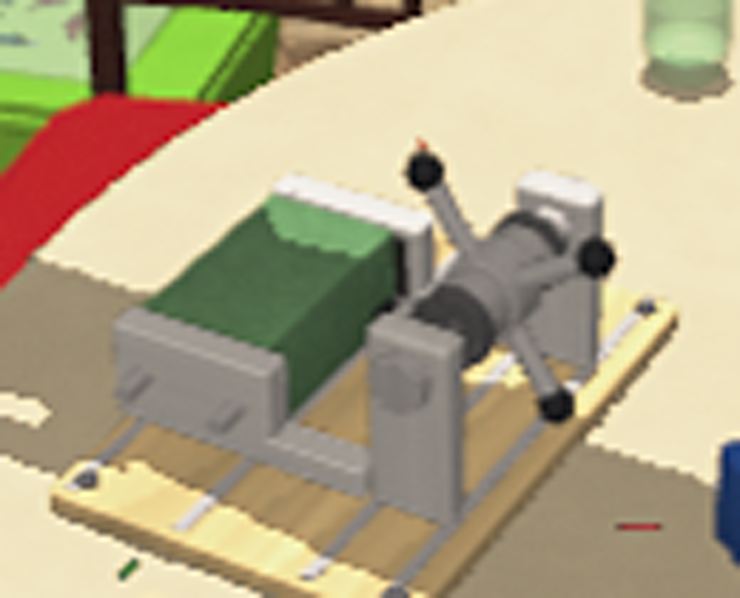

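The balls at (425,170), (597,257) and (557,404) put the spoke at about 33–34°, a few degrees at most (about 0.1 mm of jaw travel) from the computed flush angle. It did not move on release, and the brick is square and flat between the jaws.

```bash
python3 -c "
from bench import ctrl
print(ctrl.hand_in())"
```

```text
the job is handed in; nothing more can be done
None
```

I turned the turnbuckle about 228° in three gripped strokes until it stopped turning, within a few degrees of the computed flush angle. The brick looks flat and square between the jaws, the bystanders were not touched, and the job is handed in at about 20 s; no verdict came back.

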